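Square up three blanks and hold them home against a sprung plunger

ROBOT

A 6-joint arm with a two-finger parallel gripper is mounted at the origin on the work surface. World frame = base frame: x ahead of the robot, y to its left, z up, the work surface at z = 0. Lengths are in mm, angles in rad, forces in N, time in s.
With the tool pointing down it reaches from about 350 to 775 mm from the base axis. Payload 7.3 kg.
Tool frame: the origin (TCP) lies on the centre line of the jaws, within the pads' length; the fingertips stand 17 mm ahead of it and the grasp point (between the pads) lies 2 mm behind it; z points along the fingers, y is the line along which they close (so a half turn about z gives the same grasp; the last joint's range is limited). The gripper opens to 92 mm and grips with 3 to 60 N. Pads are 19 mm wide; open, the fingers measure 130 mm over their backs; the gripper's body (75 mm by 190 mm) begins 47 mm behind the grasp point.
Start: joints at [-1.334, 0.342, 1.524, -0, 1.275, -0.146], TCP at [196.121, -487.011, 243.741] pointing down, gripper open.
Joint ranges: [-2.53, 2.53], [-0.77, 2.02], [0.04, 2.7], [-1, 4.14], [0.28, 2.66], [-3.11, 3.11]. Speed limits (rad/s): [2.57, 2.57, 3.14, 3.14, 3.14, 3.14].

INTERFACE

Orientations are given as [roll, pitch, yaw] about the fixed x, y, z axes, in that order (R = Rz(yaw) Ry(pitch) Rx(roll)).
In Python, from plant import bot gives the robot as it stands. The module is installed in compiled form; this text tells all that it offers.
- The arm moves only by the shell command python3 -m pendant 'ROWS'. ROWS is JSON, a list of rows, each a list of 3 entries, a list of its own where there are three numbers: the shift along the world's x, y, z as a fraction of full scale, then the turn, a rotation vector about the world's x, y, z as a fraction of full scale, then the opening, from -1 (shut) to 1 (fully open), so that 0 is half open. In form: [[[tx, ty, tz], [rx, ry, rz], claw], ...]. A call has exactly 10 rows; each row shifts and turns the commanded pose from where the row before left it; what a row does not reach is not made up. Full scale, the value 1, is 30 mm for a shift and 0.12 rad for a turn. A row lasts 1/12 s, in which the tool goes at most 41.7 mm and 7.16 degrees, less where a joint would pass 70% of its speed; a pose out of reach is approached as far as the arm can. A call with a number of a shift or a turn outside -1 to 1 is refused whole. A call with a gripper value outside its range is refused whole. The fingers move at their own pace and stop on an object; the grip force is fixed at half the most. Time passes only in rows, so rows that do not move let the fingers close, or fill a call up. It gives the time, the measured TCP pose, the force, the opening and the grip force at its end, in the units of the state.
- bot.get_obs(): the state, without advancing time (a new reading comes with each control period).
- bot.capture(name): name is "scene" or "top" or "wrist"; returns the picture (480x640x3 uint8, blue, green, red); there is no depth.
- bot.camera_params(name): a dict with "fovy" (degrees; the focal length in pixels is half the picture's height over the tangent of half this angle, whatever the lens; pixels are square), "cx", "cy" (the principal point, pixels), "camera_from_world" (4x4, takes a point from world to camera coordinates). Camera axes: x right, y down, z forward; pixel columns grow to the right and rows downward; lengths in mm; the calibration is good to about 2 mm. A picture is of the moment at which its call begins: read the wrist's pose just before it. camera_params takes no time and is no camera call; for the wrist camera it gives the pose at the moment of the call.
- bot.close_job(): hands the job in; it is judged then, once.
The state is a dict: "time": time; "joint_positions": joint angles; "dq": joint speeds; "tau": joint torques, N m; "tool_pos": TCP position; "tcp_rot": TCP orientation; "contact_force": force on the tool from outside, world axes, zero at the start; "moment": the same for the moment, N m; "grip_width": finger opening in mm; "finger_force": force on a finger pad.
Only numpy, scipy, OpenCV 4.12 (cv2) and the standard library are available. Lean on these libraries where they do the work, as an engineer would, in place of code of your own. Each camera call takes 0.05 s, during which the arm holds its last target. There are 200 camera calls.

TASK

Nudge the three aluminium blocks flush against the blue rail of the fixture, so that they stand in one straight line and in the order they already have; then push the row along the rail from its free end until the blocks touch one another, the brass plunger is pressed right in and the block nearest it sits firmly on the blue end stop. Finish while holding the row there with the fingers pressing on the block at the free end: do not let go, the spring would push the row back. Leave everything else on the bench alone.

Things in the scene. Friction and masses are not known exactly. Their poses are not given: they have to be found in the camera images.
- fixture: squaring fixture fixed to the bench: dark steel bed 12 mm thick with blue rail and blue end stop. Origin on the bench surface under the bed; x points level and square towards the rail, y along the rail towards the end stop. Bed: x -85 to +75, y -210 to +170 mm, top at z 12 mm, open on the side away from the rail. A block flush with the rail has its centre at x +32 mm.
- rail_face (a point): middle of the working face of the straight blue rail, at fixture x +50, y -45, z +27 mm; the rail runs from fixture y -170 to +80 mm, its top at z 30 mm, 16 mm thick
- stop_face (a point): centre of the end stop's working face (hard stop), at fixture x +32, y +95, z +27 mm; the face looks to fixture -y, 60 mm wide, top at z 46 mm; with the plunger housing the stop reaches to y +165 mm. In the finished row block c touches it, and the block centres c, b, a are at fixture y +73, +29 and -15 mm.
- plunger (a joint): brass sprung plunger, 16 mm diameter, sticking 12 mm out of the stop face (axis at fixture x +32, z +28 mm). 0 = fully out; grows as it is pressed in along fixture +y; at 0.012 m it is level with the stop face and the block meets the hard stop. Pushes back with 3 N when out, 6 N when level, and drives the row back if let go.
- blank_a_centre (a point): aluminium block, 36 mm (own x, across the rail) x 44 mm (own y, along it) x 30 mm high, about 0.13 kg, dark bore on top; this point is its centre, 15 mm above its underside. The one farthest from the end stop; push its face away from the stop to press the row home. Blocks start on the bed 22 to 44 mm short of flush, turned up to 0.25 rad, ordered a, b, c along fixture y with gaps.
- blank_b_centre (a point): aluminium block, 36 mm (own x, across the rail) x 44 mm (own y, along it) x 30 mm high, about 0.13 kg, dark bore on top; this point is its centre, 15 mm above its underside. The middle one.
- blank_c_centre (a point): aluminium block, 36 mm (own x, across the rail) x 44 mm (own y, along it) x 30 mm high, about 0.13 kg, dark bore on top; this point is its centre, 15 mm above its underside. The one nearest the plunger, not yet touching it.
- flap_wheel: bystander: small brown abrasive wheel, 38 mm diameter, 20 mm thick with its 6 mm shank standing up to 48 mm, lying on the fixture bed beside the end stop, on the side away from the rail
- screwdriver: bystander: screwdriver, 190 mm long, lying on the bench beyond the rail, roughly parallel to it
- bolt_cup: bystander: open steel cup, 70 mm diameter, 70 mm high, on the bench beyond the end stop
- oil_bottle: bystander: green bottle with red cap, 60 mm diameter, 160 mm high
- tub: bystander: white tub, 90 mm diameter, 100 mm high
- dial_gauge: bystander: dial gauge on a grey magnet base 55 x 65 x 45 mm, 196 mm high in all
- caliper: bystander: digital caliper, 190 mm long, 13 mm thick, lying on the bench
Not all that is in view belongs to the job. What is shaped like the part that bears blank_b_centre but green or red is not meant. What is shaped like the part that bears blank_c_centre but pink is not meant.

How it is judged:
By the outcome, as a careful person would: the job done as asked, in the order asked, and still so for the second after the job is handed in, while the arm keeps its last pose, push and grip.
It also fails if it takes over 61 s, if anything falls off the work surface, if the arm or the gripper's body presses on something with over 40 N, if the wrist force passes 120 N, or if a joint passes its speed limit or range.

## Working session

There is one attempt and no reset: what is moved stays moved. The work goes in short steps, Python scripts to look and compute and a shell command to move; the robot and the scene stay as the last step left them, time stands still between calls to the robot, and variables do not carry over. Pictures are saved under pics/ and viewed, at most 10 in all, crops included, and the job is handed in when it is done.

```bash
mkdir -p pics; python3 - <<'E'
from plant import bot
import cv2
o=bot.get_obs();print(o)
for n in("top","scene"):
    im=bot.capture(n);cv2.imwrite(f"pics/{n}0.png",im);p=bot.camera_params(n);print(n,p)
E
```

```text
{'time': 0.0, 'joint_positions': array([-1.33399180e+00,  3.42707136e-01,  1.52499895e+00, -2.13419754e-05,
        1.27538671e+00, -1.45983463e-01]), 'dq': array([-5.06658109e-05,  1.51722817e-03,  8.91032738e-04, -1.52742544e-03,
        1.06826973e-03, -2.67723156e-04]), 'tau': array([-1.22250778e-03, -4.31246281e+01, -2.44219655e+01,  7.16268551e-02,
        5.59550640e-02, -1.17703407e-04]), 'tool_pos': array([ 196.02672246, -486.63030923,  243.05933359]), 'tcp_rot': array([-3.14010550e+00, -1.98028105e-04,  3.82794072e-01]), 'contact_force': array([-0.26266584, -0.376738  ,  0.43139935]), 'moment': array([ 0.05866173,  0.01805667, -0.01693653]), 'finger_force': 0.0, 'grip_width': 91.57113039618339}
top {'fovy': 54.44553636056411, 'cx': 324.1871040708777, 'cy': 241.50543479773137, 'camera_from_world': array([[ 2.89597268e-03, -9.99881551e-01,  1.51161185e-02,
        -3.76802158e+01],
       [-9.95494892e-01, -4.31518961e-03, -9.47169384e-02,
         5.60868013e+02],
       [ 9.47709482e-02, -1.47737211e-02, -9.95389474e-01,
         1.00965807e+03],
       [ 0.00000000e+00,  0.00000000e+00,  0.00000000e+00,
         1.00000000e+00]])}
scene {'fovy': 57.86506708737575, 'cx': 318.16991253112116, 'cy': 236.53237850933036, 'camera_from_world': array([[-7.34372599e-01,  6.78330205e-01,  2.37701147e-02,
         4.14291144e+02],
       [ 4.26503741e-01,  4.88417446e-01, -7.61277188e-01,
        -1.85492420e+02],
       [-5.28007050e-01, -5.48923064e-01, -6.47990759e-01,
         1.43592303e+03],
       [ 0.00000000e+00,  0.00000000e+00,  0.00000000e+00,
         1.00000000e+00]])}
```

View pics/top0.png

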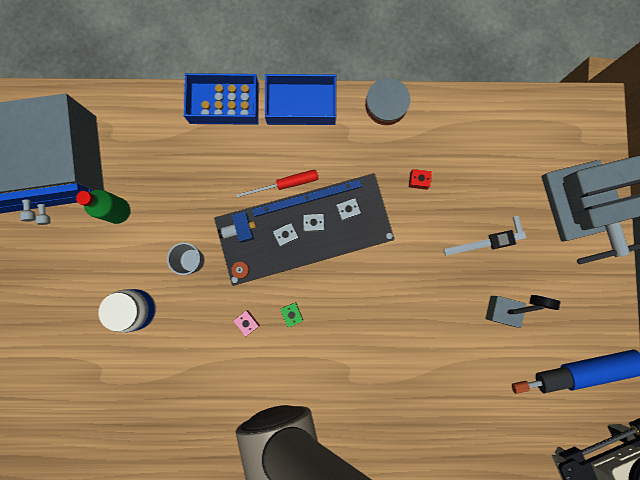

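View pics/scene0.png

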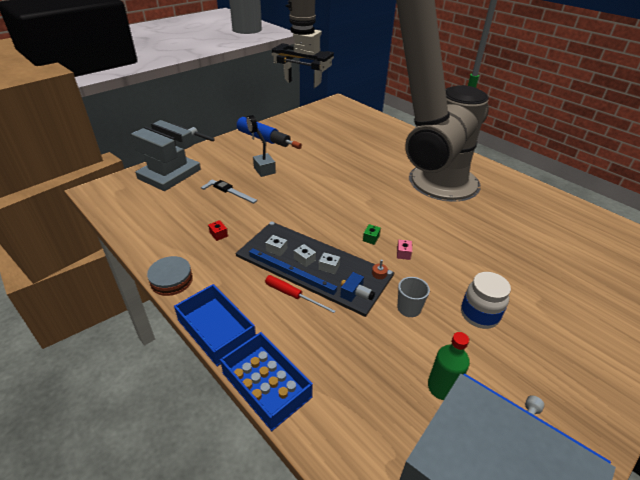

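The top view shows the fixture with corners near (215,220), (375,175), (393,238) and (232,285). The end stop is at (240,228) and the flap wheel at (240,269). Blocks c, b and a are at (286,234), (314,222) and (348,209). Image up is world +x and image left is +y.

```bash
cat > h.py <<'E'
import numpy as np,cv2
from plant import bot
def cast(P,uv,z):
    f=240/np.tan(np.radians(P["fovy"])/2);T=P["camera_from_world"];R,t=T[:3,:3],T[:3,3]
    uv=np.atleast_2d(uv).astype(float)
    d=np.c_[(uv[:,0]-P["cx"])/f,(uv[:,1]-P["cy"])/f,np.ones(len(uv))]@R
    c=-R.T@t
    return (c+d*((z-c[2])/d[:,2])[:,None])[:,:2]
def proj(P,X):
    f=240/np.tan(np.radians(P["fovy"])/2);T=P["camera_from_world"];X=np.atleast_2d(X)@T[:3,:3].T+T[:3,3]
    return X[:,:2]/X[:,2:]*f+[P["cx"],P["cy"]]
def fit(A,B): # B = R A + t
    a,b=A-A.mean(0),B-B.mean(0);th=np.arctan2((a[:,0]*b[:,1]-a[:,1]*b[:,0]).sum(),(a*b).sum())
    R=np.array([[np.cos(th),-np.sin(th)],[np.sin(th),np.cos(th)]]);t=B.mean(0)-R@A.mean(0)
    return th,R,t,np.linalg.norm(A@R.T+t-B,axis=1)
E
python3 - <<'E'
from h import *
im=cv2.imread("pics/top0.png");P=bot.camera_params("top")
hsv=cv2.cvtColor(im,cv2.COLOR_BGR2HSV)
roi=np.zeros(im.shape[:2],np.uint8);roi[165:295,208:400]=255
m=((hsv[...,2]<95)&(hsv[...,1]<80)).astype(np.uint8)*255&roi
cs,_=cv2.findContours(m,cv2.RETR_EXTERNAL,cv2.CHAIN_APPROX_NONE);h=cv2.convexHull(max(cs,key=cv2.contourArea))
q=cv2.approxPolyDP(h,6,True)[:,0];print(q)
w=cast(P,q,12)
# order: y_f ~ world +y, x_f ~ world +x
D=np.array([[75,170],[75,-210],[-85,-210],[-85,170]],float)
pick=np.array([w[np.argmax(w@(np.array([[.964,-.266],[.266,.964]])@d))] for d in D])
th,R,t,e=fit(D,pick);print("th",th,"t",t,e)
m=((hsv[...,2]>150)&(hsv[...,1]<40)).astype(np.uint8)*255&roi
cs,_=cv2.findContours(m,cv2.RETR_EXTERNAL,cv2.CHAIN_APPROX_NONE)
for c in cs:
    if cv2.contourArea(c)<150:continue
    r=cv2.minAreaRect(c);b=cast(P,cv2.boxPoints(r),42);ctr=b.mean(0)
    s=[np.linalg.norm(b[i]-b[i-1]) for i in(1,2)]
    l=b[1]-b[0] if s[0]>s[1] else b[2]-b[1]
    a=np.arctan2(-l[0],l[1]);a=(a+np.pi/2)%np.pi-np.pi/2
    print("block px",np.round(r[0]),"world",ctr,"fix",(ctr-t)@R,"yaw rel",a-th,"size",s)
E
```

```text
[[374 174]
 [393 239]
 [232 284]
 [215 217]]
th 0.2746680324493095 t [591.95501413  30.39675458] [3.7655413  3.52688276 3.77835758 2.94122973]
block px [285. 234.] world [575.95684444  49.99820271] fix [-10.08203256  23.20583594] yaw rel 0.19869532595111805 size [np.float64(42.0778396910333), np.float64(35.55077674445836)]
block px [314. 222.] world [602.54421612 -11.82512001] fix [ -1.25946163 -43.51128186] yaw rel -0.2694290001480052 size [np.float64(41.808001001977864), np.float64(35.46821809208818)]
block px [348. 208.] world [633.23244999 -88.77050059] fix [   7.40873499 -125.89587785] yaw rel 0.08279309093545228 size [np.float64(42.661431255594785), np.float64(35.36271558115164)]
```

```bash
python3 -m pendant '[[[0,0,1],[0,0,0],0],[[0,0,1],[0,0,0],-1],[[0,0,0.7],[0,0,-0.3],-1],[[0.8,1,0],[0,0,-0.3],-1],[[0.8,1,0],[0,0,-0.3],-1],[[0.8,1,0],[0,0,0],-1],[[0.8,1,0],[0,0,0],-1],[[0.8,1,0],[0,0,0],-1],[[0.8,1,0],[0,0,0],-1],[[0.8,1,0],[0,0,0],-1]]'
python3 -m pendant '[[[0.8,1,0],[0,0,0],-1],[[0.8,1,0],[0,0,0],-1],[[0.8,1,0],[0,0,0],-1],[[0.8,1,0],[0,0,0],-1],[[0.8,1,0],[0,0,0],-1],[[0.6,1,0],[0,0,0],-1],[[0,1,0],[0,0,0],-1],[[0,0.5,0],[0,0,0],-1],[[0,0,0],[0,0,0],-1],[[0,0,0],[0,0,0],-1]]'
python3 - <<'E'
from h import *
import pickle
o=bot.get_obs();P=bot.camera_params("wrist");im=bot.capture("wrist");cv2.imwrite("pics/w1.png",im);pickle.dump(P,open("w1.pkl","wb"))
print(o["tool_pos"],o["tcp_rot"],P)
E
```

```text
time: 0.93
tool_pos: [364.8, -275.3, 324.6]
tcp_rot: [-3.141, 0.0, 0.274]
contact_force: [0.4, -0.1, 0.8]
grip_width: 30.0
finger_force: 0.0
time: 1.77
tool_pos: [502.0, -51.5, 324.5]
tcp_rot: [3.141, 0.001, 0.277]
contact_force: [0.3, -0.0, 0.1]
grip_width: 0.4
finger_force: 0.0
[502.02019602 -51.51453845 324.47847687] [3.14141366e+00 7.29047340e-04 2.76789455e-01] {'fovy': 65.48966022708977, 'cx': 322.13208224269175, 'cy': 236.67739957446193, 'camera_from_world': array([[ 2.72824085e-01, -9.62063097e-01, -1.27151856e-03,
        -1.85697182e+02],
       [-9.25323905e-01, -2.62766797e-01,  2.73366568e-01,
         3.94665235e+02],
       [-2.63330000e-01, -7.34044173e-02, -9.61909093e-01,
         5.96707960e+02],
       [ 0.00000000e+00,  0.00000000e+00,  0.00000000e+00,
         1.00000000e+00]])}
```

View pics/w1.png

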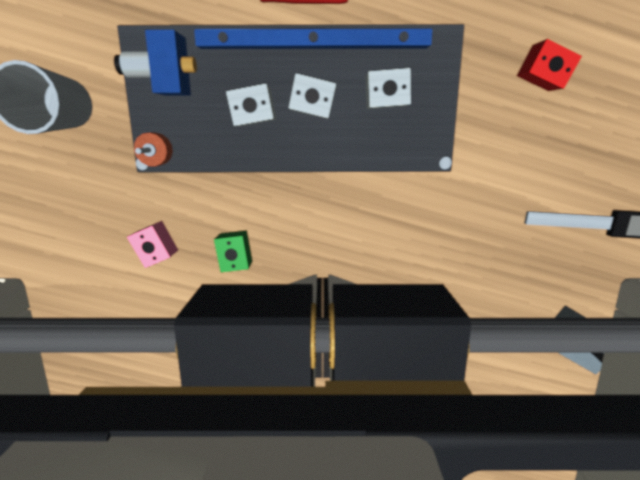

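The wrist view shows the fixture square to the image: rail at the top (v≈38), stop at (165,62), and blocks c, b and a at (250,104), (312,95) and (390,88).

```bash
cat > m.py <<'E'
from h import *
def measure(im,P,box,zb=42):
    hsv=cv2.cvtColor(im,cv2.COLOR_BGR2HSV);x0,y0,x1,y1=box
    roi=np.zeros(im.shape[:2],np.uint8);roi[y0:y1,x0:x1]=255
    m=((hsv[...,2]>150)&(hsv[...,1]<50)).astype(np.uint8)*255&roi
    cs,_=cv2.findContours(m,cv2.RETR_EXTERNAL,cv2.CHAIN_APPROX_NONE);out=[]
    for c in cs:
        if cv2.contourArea(c)<500:continue
        b=cast(P,c[:,0],zb).astype(np.float32);r=cv2.minAreaRect(b);b=cv2.boxPoints(r)
        s=[np.linalg.norm(b[i]-b[i-1]) for i in(1,2)]
        l=b[1]-b[0] if s[0]>s[1] else b[2]-b[1]
        a=np.arctan2(-l[0],l[1]);a=(a+np.pi/2)%np.pi-np.pi/2
        out.append((np.array(r[0]),a,s))
    return out
E
python3 - <<'E'
from m import *
import pickle
im=cv2.imread("pics/w1.png");P=pickle.load(open("w1.pkl","rb"))
hsv=cv2.cvtColor(im,cv2.COLOR_BGR2HSV)
roi=np.zeros(im.shape[:2],np.uint8);roi[15:178,105:475]=255
m=((hsv[...,2]<100)&(hsv[...,1]<110)).astype(np.uint8)*255&roi
m=cv2.morphologyEx(m,cv2.MORPH_OPEN,np.ones((3,3)))
cs,_=cv2.findContours(m,cv2.RETR_EXTERNAL,cv2.CHAIN_APPROX_NONE);h=cv2.convexHull(max(cs,key=cv2.contourArea))
q=cv2.approxPolyDP(h,8,True)[:,0];print(q.tolist())
w=cast(P,q,12);D=np.array([[75,170],[75,-210],[-85,-210],[-85,170]],float)
pick=np.array([w[np.argmax(w@(np.array([[.964,-.266],[.266,.964]])@d))] for d in D])
th,R,t,e=fit(D,pick);print("th",th,"t",t,e)
bl=cv2.inRange(hsv,(100,120,40),(130,255,255))&roi
pts=[];top=[]
for u in range(205,425,5):
    v=np.where(bl[20:60,u])[0];pts.append((u,20+v.max()+.5));top.append((u,20+v.min()-.5))
wb=cast(P,pts,12);fb=(wb-t)@R;print("rail bottom fix x",np.polyfit(fb[:,1],fb[:,0],1))
wt=cast(P,top,30);ft=(wt-t)@R;print("rail back top (66)",np.polyfit(ft[:,1],ft[:,0],1))
v=np.where(bl.any(0)&True)[0]
row=np.where(bl[30:46,195:445].sum(0)>600)[0]+195;print("rail ends",(cast(P,[[row.min(),38],[row.max(),38]],30)-t)@R)
row=np.where(bl[85,:])[0];print("stop right at v85",row.max(),(cast(P,[[row.max()+.5,85]],46)-t)@R,(cast(P,[[row.max()+.5,85]],12)-t)@R)
for c,a,s in measure(im,P,(110,60,460,130)): print("block",c,"fix",(c-t)@R,"rel",a-th,s)
E
```

```text
[[462, 25], [451, 156], [440, 170], [147, 171], [133, 138], [119, 26]]
th 0.30355851148374574 t [597.7071557   30.33443991] [ 2.64120561 11.34477368 11.89024609  8.746786  ]
rail bottom fix x [2.37259278e-02 4.74183810e+01]
rail back top (66) [2.33272797e-02 6.25223272e+01]
rail ends [[  55.65518438   80.78946147]
 [  48.78110102 -169.06769255]]
stop right at v85 188 [[ 7.87340612 88.11697334]] [[11.90956308 99.40545448]]
block [577.30548096  51.82217789] fix [-13.04581671  26.60371933] rel 0.14677901769868834 [np.float32(44.00475), np.float32(35.934597)]
block [604.42425537 -10.11912155] fix [ -5.68230779 -40.61183868] rel -0.2609953114867975 [np.float32(44.07415), np.float32(35.840565)]
block [634.52313232 -87.08992004] fix [ 3.24635331e-02 -1.23060535e+02] rel 0.0455382635711859 [np.float32(44.1574), np.float32(35.77544)]
```

```bash
python3 - <<'E'
from m import *
import pickle
im=cv2.imread("pics/w1.png");P=pickle.load(open("w1.pkl","rb"))
hsv=cv2.cvtColor(im,cv2.COLOR_BGR2HSV)
bl=cv2.inRange(hsv,(100,120,40),(130,255,255))
u=np.arange(205,425,5)
bot_=cast(P,[(k,20+np.where(bl[20:60,k])[0].max()+.5) for k in u],12);top=cast(P,[(k,20+np.where(bl[20:60,k])[0].min()-.5) for k in u],30)
th=np.mean([np.arctan2(-np.polyfit(w[:,1],w[:,0],1)[0],1)*-1*-1 for w in(bot_,top)])
R=np.array([[np.cos(th),-np.sin(th)],[np.sin(th),np.cos(th)]])
row=np.where(bl[30:46,195:445].sum(0)>600)[0]+195
e=cast(P,[[row.min()-.5,38],[row.max()+.5,38]],30)@R
print("th",th,"x from bottom/back",(bot_@R)[:,0].mean()-50,(top@R)[:,0].mean()-66,"y0",e[:,1].mean()+45,"len",e[0,1]-e[1,1])
x0=((bot_@R)[:,0].mean()-50+(top@R)[:,0].mean()-66)/2;t=R@[x0,e[:,1].mean()+45];print("t",t)
np.savez("fix.npz",th=th,t=t,R=R)
r=np.where(bl[85,:])[0];print("stop",((cast(P,[[r.max()+.5,85]],46)-t)@R))
for c,a,s in measure(im,P,(110,60,460,130)): print("block",c,"fix",(c-t)@R,"rel",a-th)
c=cast(P,[[152,149]],30)[0];print("wheel",(c-t)@R)
for n in [(-32,0),(-32,0)]:pass
print("xf",R[:,0],"yf",R[:,1]); print("tcp fix",(bot.get_obs()["tool_pos"][:2]-t)@R)
E
```

```text
th 0.2800287560843904 x from bottom/back 580.2060116424849 579.3228927753606 y0 -133.94137482189666 len 251.00436160945716
t [594.20032929  31.51318141]
stop [[ 8.84248942 86.17576898]]
block [577.30548096  51.82217789] fix [-10.62368445  24.18736379] rel 0.1703087730980437
block [604.42425537 -10.11912155] fix [ -1.68079413 -42.83634257] rel -0.23746555608744213
block [634.52313232 -87.08992004] fix [   5.97221394 -125.12776182] rel 0.06906801897054127
wheel [-57.12159682 140.01763501]
xf [0.96104749 0.27638328] yf [-0.27638328  0.96104749]
tcp fix [-111.77838432  -55.11966328]
```

```bash
python3 -m pendant '[[[0.24,0.75,-0.5],[0,0,0.03],-1],[[0.24,0.75,-1],[0,0,0],-1],[[0.24,0.75,-1],[0,0,0],-1],[[0.22,0.75,-1],[0,0,0],-1],[[0,0,-1],[0,0,0],-1],[[0,0,-1],[0,0,0],-1],[[0,0,-1],[0,0,0],-1],[[0,0,-1],[0,0,0],-1],[[0,0,-0.8],[0,0,0],-1],[[0,0,0],[0,0,0],-1]]'
python3 -m pendant '[[[0,0,-0.5],[0,0,0],-1],[[0,0,-0.4],[0,0,0],-1],[[0,0,-0.3],[0,0,0],-1],[[0,0,-0.15],[0,0,0],-1],[[0,0,0],[0,0,0],-1],[[0,0,0],[0,0,0],-1],[[0,0,0],[0,0,0],-1],[[0,0,0],[0,0,0],-1],[[0,0,0],[0,0,0],-1],[[0,0,0],[0,0,0],-1]]'
cat > s.py <<'E'
from m import *
import sys
F=np.load("fix.npz");o=bot.get_obs();R,t=F["R"],F["t"]
f=R.T@o["contact_force"][:2]
print("t",o["time"],"fix",(o["tool_pos"][:2]-t)@R,"z",o["tool_pos"][2],"yaw",o["tcp_rot"][2]-F["th"],"F",f,o["contact_force"][2])
E
python3 s.py
```

```text
time: 2.65
tool_pos: [527.4, 36.6, 71.2]
tcp_rot: [-3.139, 0.009, 0.276]
contact_force: [-1.6, -0.6, 0.3]
grip_width: 0.5
finger_force: 0.0
time: 3.48
tool_pos: [530.5, 38.0, 35.7]
tcp_rot: [3.141, -0.001, 0.279]
contact_force: [0.0, -0.8, 0.5]
grip_width: 0.7
finger_force: 0.0
t 3.4833 fix [-59.38726312  23.87365251] z 35.66577197451117 yaw -0.001456849142693617 F [-0.20521246 -0.77419812] 0.4567276039280641
```

```bash
python3 -m pendant '[[[0.2,0.057,0],[0,0,0],-1],[[0.2,0.057,0],[0,0,0],-1],[[0.2,0.057,0],[0,0,0],-1],[[0.2,0.057,0],[0,0,0],-1],[[0.2,0.057,0],[0,0,0],-1],[[0.2,0.057,0],[0,0,0],-1],[[0.2,0.057,0],[0,0,0],-1],[[0.2,0.057,0],[0,0,0],-1],[[0.2,0.057,0],[0,0,0],-1],[[0,0,0],[0,0,0],-1]]'; python3 s.py
python3 -m pendant '[[[0.032,0.0092,0],[0,0,0],-1],[[0.032,0.0092,0],[0,0,0],-1],[[0.032,0.0092,0],[0,0,0],-1],[[0,0,0],[0,0,0],-1],[[0,0,0],[0,0,0],-1],[[0,0,0],[0,0,0],-1],[[0,0,0],[0,0,0],-1],[[0,0,0],[0,0,0],-1],[[0,0,0],[0,0,0],-1],[[0,0,0],[0,0,0],-1]]'; python3 s.py
```

```text
time: 4.32
tool_pos: [585.8, 53.7, 35.3]
tcp_rot: [3.141, -0.002, 0.279]
contact_force: [-1.1, -0.0, -0.5]
grip_width: 0.3
finger_force: 0.0
t 4.3167 fix [-1.94907357 23.59602559] z 35.28292061460509 yaw -0.0014979109965538306 F [-1.07495744  0.27817226] -0.5195122489701177
time: 5.15
tool_pos: [587.1, 54.2, 35.3]
tcp_rot: [3.142, 0.0, 0.278]
contact_force: [-0.9, -0.3, 1.6]
grip_width: 0.4
finger_force: 0.4
t 5.15 fix [-0.54238182 23.72755727] z 35.26155288772321 yaw -0.0017181971677016072 F [-1.00257406 -0.06589078] 1.5752948201207868
```

```bash
python3 -m pendant '[[[0.032,0.0092,0],[0,0,0],-1],[[0.032,0.0092,0],[0,0,0],-1],[[0.032,0.0092,0],[0,0,0],-1],[[0.032,0.0092,0],[0,0,0],-1],[[0,0,0],[0,0,0],-1],[[0,0,0],[0,0,0],-1],[[0,0,0],[0,0,0],-1],[[0,0,0],[0,0,0],-1],[[0,0,0],[0,0,0],-1],[[0,0,0],[0,0,0],-1]]'; python3 s.py
python3 -m pendant '[[[0.032,0.0092,0],[0,0,0],-1],[[0.032,0.0092,0],[0,0,0],-1],[[0,0,0],[0,0,0],-1],[[0,0,0],[0,0,0],-1],[[0,0,0],[0,0,0],-1],[[0,0,0],[0,0,0],-1],[[0,0,0],[0,0,0],-1],[[0,0,0],[0,0,0],-1],[[0,0,0],[0,0,0],-1],[[0,0,0],[0,0,0],-1]]'; python3 s.py
```

```text
time: 5.98
tool_pos: [590.1, 55.0, 35.2]
tcp_rot: [-3.141, 0.002, 0.279]
contact_force: [-4.1, -2.9, 3.3]
grip_width: 0.4
finger_force: 2.7
t 5.9833 fix [ 2.54699672 23.75235398] z 35.24416674761449 yaw -0.0014656805843438203 F [-4.68624008 -1.62413601] 3.2518364168455096
time: 6.82
tool_pos: [590.1, 55.1, 35.3]
tcp_rot: [-3.141, 0.007, 0.279]
contact_force: [-11.2, -4.5, 8.7]
grip_width: 0.4
finger_force: 6.4
t 6.8167 fix [ 2.61404662 23.74924384] z 35.257541833796886 yaw -0.0013073496776736526 F [-12.00603902  -1.22494985] 8.664554407971236
```

```bash
python3 -m pendant '[[[-0.3,-0.086,0],[0,0,0],-1],[[-0.6,-0.173,0],[0,0,0],-1],[[-0.7,-0.2,0],[0,0,0],-1],[[-0.42,-0.12,0],[0,0,0],-1],[[0.155,-0.535,0],[0,0,0],-1],[[0.155,-0.535,0],[0,0,0],-1],[[0.155,-0.535,0],[0,0,0],-1],[[0.155,-0.535,0],[0,0,0],-1],[[0,0,0],[0,0,0],-1],[[0,0,0],[0,0,0],-1]]'; python3 s.py
python3 -m pendant '[[[0.2,0.057,0],[0,0,0],-1],[[0.2,0.057,0],[0,0,0],-1],[[0.2,0.057,0],[0,0,0],-1],[[0.2,0.057,0],[0,0,0],-1],[[0.2,0.057,0],[0,0,0],-1],[[0.2,0.057,0],[0,0,0],-1],[[0.2,0.057,0],[0,0,0],-1],[[0.2,0.057,0],[0,0,0],-1],[[0.1,0.029,0],[0,0,0],-1],[[0,0,0],[0,0,0],-1]]'; python3 s.py
```

```text
time: 7.65
tool_pos: [551.3, -26.2, 35.2]
tcp_rot: [3.141, -0.001, 0.277]
contact_force: [-0.7, 0.5, 0.6]
grip_width: 0.2
finger_force: 0.0
t 7.65 fix [-57.15603256 -43.59442111] z 35.234374448802136 yaw -0.003277150257957828 F [-0.50095009  0.63708912] 0.5899269665415453
time: 8.48
tool_pos: [602.9, -10.9, 35.2]
tcp_rot: [3.141, -0.001, 0.279]
contact_force: [-0.8, 0.5, -0.4]
grip_width: 0.8
finger_force: 0.0
t 8.4833 fix [ -3.39621321 -43.14973207] z 35.19506601173738 yaw -0.001387896449672077 F [-0.64849489  0.68678531] -0.4314814037621294
```

```bash
python3 -m pendant '[[[0.032,0.0092,0],[0,0,0],-1],[[0.032,0.0092,0],[0,0,0],-1],[[0.032,0.0092,0],[0,0,0],-1],[[0.032,0.0092,0],[0,0,0],-1],[[0.032,0.0092,0],[0,0,0],-1],[[0.032,0.0092,0],[0,0,0],-1],[[0.032,0.0092,0],[0,0,0],-1],[[0,0,0],[0,0,0],-1],[[0,0,0],[0,0,0],-1],[[0,0,0],[0,0,0],-1]]'; python3 s.py
python3 -m pendant '[[[0.032,0.0092,0],[0,0,0],-1],[[0.032,0.0092,0],[0,0,0],-1],[[0,0,0],[0,0,0],-1],[[0,0,0],[0,0,0],-1],[[0,0,0],[0,0,0],-1],[[0,0,0],[0,0,0],-1],[[0,0,0],[0,0,0],-1],[[0,0,0],[0,0,0],-1],[[0,0,0],[0,0,0],-1],[[0,0,0],[0,0,0],-1]]'; python3 s.py
```

```text
time: 9.32
tool_pos: [608.5, -9.3, 35.2]
tcp_rot: [3.142, 0.0, 0.278]
contact_force: [-1.4, -0.7, -0.6]
grip_width: 0.3
finger_force: 0.9
t 9.3167 fix [  2.48833249 -43.17824251] z 35.15371504171338 yaw -0.0016594443073794096 F [-1.52541536 -0.25118351] -0.6018088127347783
time: 10.15
tool_pos: [608.6, -9.3, 35.2]
tcp_rot: [-3.141, 0.005, 0.279]
contact_force: [-8.1, -4.1, 4.2]
grip_width: 0.0
finger_force: 4.8
t 10.15 fix [  2.55453169 -43.15014636] z 35.17295995939835 yaw -0.0014608057979845768 F [-8.91551572 -1.70765853] 4.222558225186301
```

```bash
python3 -m pendant '[[[-0.3,-0.086,0],[0,0,0],-1],[[-0.6,-0.173,0],[0,0,0],-1],[[-0.7,-0.2,0],[0,0,0],-1],[[0.19,-0.657,0],[0,0,0],-1],[[0.19,-0.657,0],[0,0,0],-1],[[0.19,-0.657,0],[0,0,0],-1],[[0.19,-0.657,0],[0,0,0],-1],[[0,0,0],[0,0,0],-1],[[0,0,0],[0,0,0],-1],[[0,0,0],[0,0,0],-1]]'; python3 s.py
python3 -m pendant '[[[0.2,0.057,0],[0,0,0],-1],[[0.2,0.057,0],[0,0,0],-1],[[0.2,0.057,0],[0,0,0],-1],[[0.2,0.057,0],[0,0,0],-1],[[0.2,0.057,0],[0,0,0],-1],[[0.2,0.057,0],[0,0,0],-1],[[0.15,0.043,0],[0,0,0],-1],[[0.05,0.014,0],[0,0,0],-1],[[0,0,0],[0,0,0],-1],[[0,0,0],[0,0,0],-1]]'; python3 s.py
python3 -m pendant '[[[0.032,0.0092,0],[0,0,0],-1],[[0.032,0.0092,0],[0,0,0],-1],[[0.032,0.0092,0],[0,0,0],-1],[[0.032,0.0092,0],[0,0,0],-1],[[0.032,0.0092,0],[0,0,0],-1],[[0,0,0],[0,0,0],-1],[[0,0,0],[0,0,0],-1],[[0,0,0],[0,0,0],-1],[[0,0,0],[0,0,0],-1],[[0,0,0],[0,0,0],-1]]'; python3 s.py
```

```text
time: 10.98
tool_pos: [585.3, -100.8, 35.2]
tcp_rot: [-3.141, -0.0, 0.278]
contact_force: [0.1, 0.7, -0.5]
grip_width: 0.4
finger_force: 0.0
t 10.9833 fix [ -45.12544877 -124.6633419 ] z 35.18850848151005 yaw -0.0019058344938303051 F [0.2591944  0.61428411] -0.5118597541791479
time: 11.82
tool_pos: [627.6, -89.3, 35.1]
tcp_rot: [3.141, -0.0, 0.278]
contact_force: [0.2, -0.4, 0.1]
grip_width: 0.4
finger_force: 0.0
t 11.8167 fix [  -1.31458499 -125.31159023] z 35.11592722537658 yaw -0.0016817527988521874 F [ 0.13205502 -0.40339719] 0.11818790202967344
time: 12.65
tool_pos: [631.2, -88.2, 35.2]
tcp_rot: [-3.141, 0.002, 0.278]
contact_force: [-4.5, -2.0, 2.4]
grip_width: 0.5
finger_force: 2.6
t 12.65 fix [   2.50279169 -125.32863538] z 35.19407935871531 yaw -0.001624277270115826 F [-4.87236816 -0.72081612] 2.4370496542304703
```

```bash
python3 -m pendant '[[[0.032,0.0092,0],[0,0,0],-1],[[0,0,0],[0,0,0],-1],[[0,0,0],[0,0,0],-1],[[-0.3,-0.086,0],[0,0,0],-1],[[-0.5,-0.144,0],[0,0,0],-1],[[-0.5,-0.144,0],[0,0,0],-1],[[0.2,-0.695,0],[0,0,0],-1],[[0.2,-0.695,0],[0,0,0],-1],[[0.2,-0.695,0],[0,0,0],-1],[[0,0,0],[0,0,0],-1]]'; python3 s.py
python3 -m pendant '[[[0.4,0.115,0],[0,0,0],-1],[[0.4,0.115,0],[0,0,0],-1],[[0.4,0.115,0],[0,0,0],-1],[[0.4,0.115,0],[0,0,0],-1],[[0.4,0.115,0],[0,0,0],-1],[[0.2,0.058,0],[0,0,0],-1],[[0,0,0],[0,0,0],-1],[[0,0,0],[0,0,0],-1],[[0,0,0],[0,0,0],-1],[[0,0,0],[0,0,0],-1]]'; python3 s.py
python3 - <<'E'
from m import *
F=np.load("fix.npz");P=bot.camera_params("wrist");im=bot.capture("wrist");cv2.imwrite("pics/w2.png",im)
E
```

```text
time: 13.48
tool_pos: [613.7, -165.4, 35.8]
tcp_rot: [3.138, -0.003, 0.276]
contact_force: [0.3, -0.1, 0.2]
grip_width: 0.5
finger_force: 0.0
t 13.4833 fix [ -35.63637749 -194.60701019] z 35.80256367368748 yaw -0.004361678970144833 F [ 0.30591073 -0.16552749] 0.19626203819483343
time: 14.32
tool_pos: [677.5, -142.6, 35.2]
tcp_rot: [-3.141, 0.001, 0.278]
contact_force: [-0.5, 0.8, -0.7]
grip_width: 0.3
finger_force: 0.0
t 14.3167 fix [  31.95890341 -190.36813282] z 35.22737023646594 yaw -0.0020275579238639985 F [-0.21929372  0.91202931] -0.7370215916333531
```

View pics/w2.png

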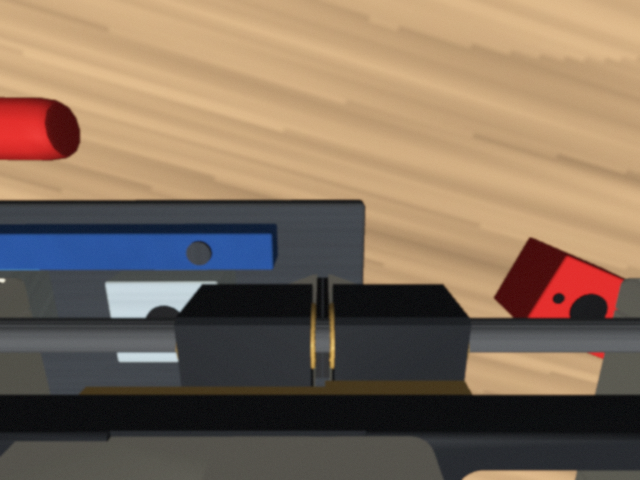

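The row's near end is clear, and block a (160,320) lies parallel to the rail's edge. Now I push along the rail.

```bash
python3 -m pendant '[[[-0.046,0.16,0],[0,0,0],-1],[[-0.046,0.16,0],[0,0,0],-1],[[-0.046,0.16,0],[0,0,0],-1],[[-0.046,0.16,0],[0,0,0],-1],[[-0.046,0.16,0],[0,0,0],-1],[[-0.046,0.16,0],[0,0,0],-1],[[-0.046,0.16,0],[0,0,0],-1],[[-0.046,0.16,0],[0,0,0],-1],[[-0.046,0.16,0],[0,0,0],-1],[[-0.046,0.16,0],[0,0,0],-1]]'; python3 s.py
python3 -m pendant '[[[-0.046,0.16,0],[0,0,0],-1],[[-0.046,0.16,0],[0,0,0],-1],[[-0.046,0.16,0],[0,0,0],-1],[[-0.046,0.16,0],[0,0,0],-1],[[-0.046,0.16,0],[0,0,0],-1],[[-0.046,0.16,0],[0,0,0],-1],[[-0.046,0.16,0],[0,0,0],-1],[[-0.046,0.16,0],[0,0,0],-1],[[-0.046,0.16,0],[0,0,0],-1],[[0,0,0],[0,0,0],-1]]'; python3 s.py
python3 - <<'E'
from m import *
im=bot.capture("top");cv2.imwrite("pics/top2.png",cv2.resize(im[160:300,180:420],None,fx=3,fy=3,interpolation=cv2.INTER_CUBIC))
E
```

```text
time: 15.2
tool_pos: [664.3, -94.1, 35.3]
tcp_rot: [3.141, -0.0, 0.278]
contact_force: [0.5, -2.1, 0.6]
grip_width: 0.5
finger_force: 0.9
t 15.2 fix [  32.62584883 -140.06142581] z 35.31057892854079 yaw -0.0016838899015574338 F [-0.10503149 -2.19418996] 0.603425144713292
time: 16.03
tool_pos: [651.6, -50.0, 35.2]
tcp_rot: [-3.141, 0.0, 0.279]
contact_force: [0.1, -0.5, -0.5]
grip_width: 0.6
finger_force: 0.0
t 16.0333 fix [ 32.63993466 -94.24227128] z 35.23886474696167 yaw -0.0009734907003360327 F [-9.22333730e-05 -5.14524752e-01] -0.5087521737237944
```

View pics/top2.png

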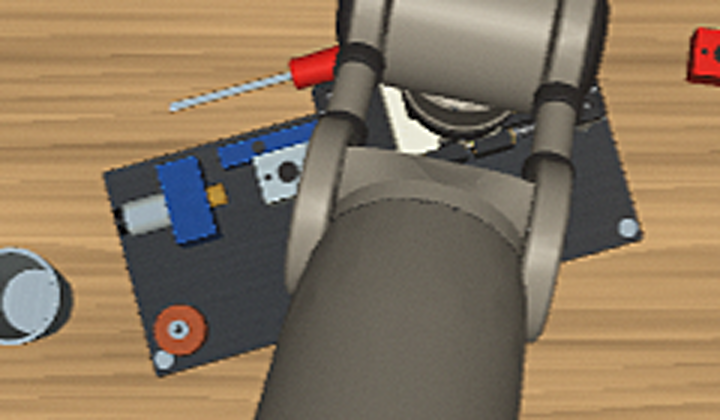

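Block c (285,172 in the crop) is flush with the rail and still short of the plunger. I continue more slowly.

```bash
python3 -m pendant '[[[-0.037,0.128,0],[0,0,0],-1],[[-0.037,0.128,0],[0,0,0],-1],[[-0.037,0.128,0],[0,0,0],-1],[[-0.037,0.128,0],[0,0,0],-1],[[-0.037,0.128,0],[0,0,0],-1],[[-0.018,0.064,0],[0,0,0],-1],[[-0.018,0.064,0],[0,0,0],-1],[[0,0,0],[0,0,0],-1],[[0,0,0],[0,0,0],-1],[[0,0,0],[0,0,0],-1]]'; python3 s.py
python3 -m pendant '[[[-0.014,0.048,0],[0,0,0],-1],[[-0.014,0.048,0],[0,0,0],-1],[[-0.014,0.048,0],[0,0,0],-1],[[-0.014,0.048,0],[0,0,0],-1],[[-0.014,0.048,0],[0,0,0],-1],[[-0.014,0.048,0],[0,0,0],-1],[[0,0,0],[0,0,0],-1],[[0,0,0],[0,0,0],-1],[[0,0,0],[0,0,0],-1],[[0,0,0],[0,0,0],-1]]'; python3 s.py
```

```text
time: 16.92
tool_pos: [645.1, -27.8, 35.1]
tcp_rot: [-3.141, 0.0, 0.278]
contact_force: [0.4, -0.7, 0.1]
grip_width: 0.2
finger_force: 0.0
t 16.9167 fix [ 32.52676022 -71.07942496] z 35.138742819651 yaw -0.0016057513393257228 F [ 0.19326124 -0.777566  ] 0.12304557813236766
time: 17.75
tool_pos: [643.0, -20.3, 35.4]
tcp_rot: [3.14, -0.0, 0.278]
contact_force: [0.1, -5.0, -0.9]
grip_width: 0.5
finger_force: 2.6
t 17.75 fix [ 32.58576175 -63.31931029] z 35.41215067781469 yaw -0.001757318465501756 F [-1.28139535 -4.8045986 ] -0.9138148506152642
```

```bash
python3 -m pendant '[[[-0.009,0.032,0],[0,0,0],-1],[[-0.009,0.032,0],[0,0,0],-1],[[-0.009,0.032,0],[0,0,0],-1],[[-0.009,0.032,0],[0,0,0],-1],[[-0.009,0.032,0],[0,0,0],-1],[[-0.009,0.032,0],[0,0,0],-1],[[0,0,0],[0,0,0],-1],[[0,0,0],[0,0,0],-1],[[0,0,0],[0,0,0],-1],[[0,0,0],[0,0,0],-1]]'; python3 s.py
python3 -m pendant '[[[-0.009,0.032,0],[0,0,0],-1],[[-0.009,0.032,0],[0,0,0],-1],[[-0.009,0.032,0],[0,0,0],-1],[[0,0,0],[0,0,0],-1],[[0,0,0],[0,0,0],-1],[[0,0,0],[0,0,0],-1],[[0,0,0],[0,0,0],-1],[[0,0,0],[0,0,0],-1],[[0,0,0],[0,0,0],-1],[[0,0,0],[0,0,0],-1]]'; python3 s.py
```

```text
time: 18.58
tool_pos: [641.6, -15.2, 35.5]
tcp_rot: [3.139, -0.0, 0.278]
contact_force: [1.6, -7.1, 0.1]
grip_width: 0.2
finger_force: 3.7
t 18.5833 fix [ 32.60770624 -57.9442238 ] z 35.51531802993315 yaw -0.0017915336633820278 F [-0.44923535 -7.25085482] 0.09176667667104194
time: 19.42
tool_pos: [640.8, -12.5, 35.5]
tcp_rot: [3.139, -0.001, 0.278]
contact_force: [0.7, -9.2, -0.7]
grip_width: 0.7
finger_force: 4.1
t 19.4167 fix [ 32.61830799 -55.22694104] z 35.53988275155691 yaw -0.0018908771076837638 F [-1.84705    -9.07652654] -0.73679480445806
```

```bash
python3 -m pendant '[[[-0.009,0.032,0],[0,0,0],-1],[[-0.009,0.032,0],[0,0,0],-1],[[-0.009,0.032,0],[0,0,0],-1],[[0,0,0],[0,0,0],-1],[[0,0,0],[0,0,0],-1],[[0,0,0],[0,0,0],-1],[[0,0,0],[0,0,0],-1],[[0,0,0],[0,0,0],-1],[[0,0,0],[0,0,0],-1],[[0,0,0],[0,0,0],-1]]'; python3 s.py
```

```text
time: 20.25
tool_pos: [640.5, -11.5, 35.7]
tcp_rot: [3.136, -0.001, 0.278]
contact_force: [1.8, -14.1, -0.5]
grip_width: 0.5
finger_force: 7.5
t 20.25 fix [ 32.65469686 -54.14579959] z 35.67496877761677 yaw -0.001989404887259072 F [ -2.15707233 -14.04554782] -0.4730604056611232
```

Contact is firming up, so I add a bit more to be sure it is on the hard stop.

```bash
python3 -m pendant '[[[-0.009,0.032,0],[0,0,0],-1],[[-0.009,0.032,0],[0,0,0],-1],[[0,0,0],[0,0,0],-1],[[0,0,0],[0,0,0],-1],[[0,0,0],[0,0,0],-1],[[0,0,0],[0,0,0],-1],[[0,0,0],[0,0,0],-1],[[0,0,0],[0,0,0],-1],[[0,0,0],[0,0,0],-1],[[0,0,0],[0,0,0],-1]]'; python3 s.py
python3 - <<'E'
from m import *
im=bot.capture("wrist");cv2.imwrite("pics/w3.png",im)
im=bot.capture("scene");cv2.imwrite("pics/s3.png",cv2.resize(im[190:330,210:430],None,fx=3.6,fy=3.6,interpolation=cv2.INTER_CUBIC))
E
```

```text
time: 21.08
tool_pos: [640.5, -11.4, 35.9]
tcp_rot: [3.134, -0.002, 0.278]
contact_force: [2.9, -22.3, -1.6]
grip_width: 0.2
finger_force: 10.8
t 21.0833 fix [ 32.65451333 -54.05214187] z 35.858509378158864 yaw -0.002212777147443168 F [ -3.34260067 -22.24506483] -1.6304668921653822
```

View pics/s3.png

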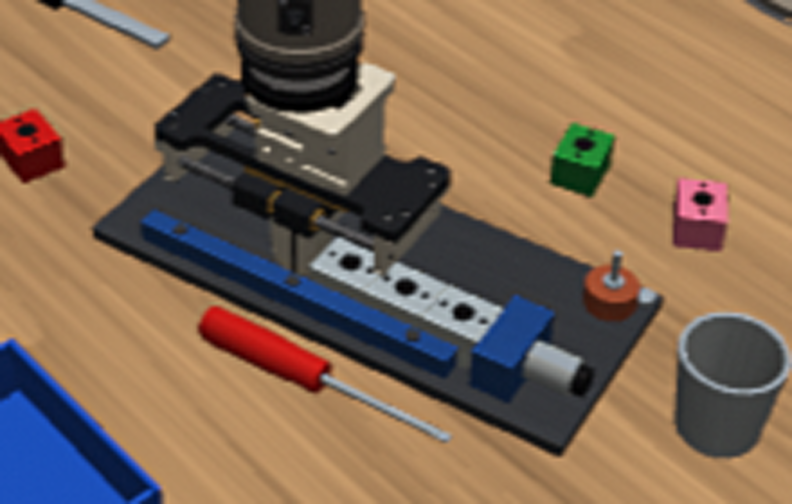

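View pics/w3.png

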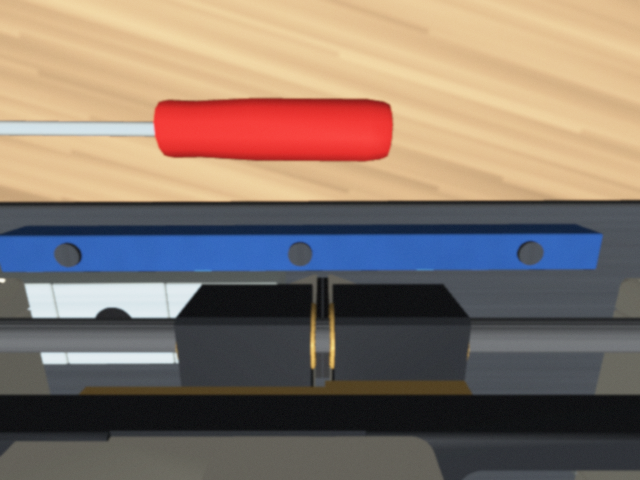

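The row is straight and closed up, with the plunger hidden and the last 2 mm of command giving only 0.1 mm of motion, so it is on the hard stop. I do a quick check that it is flush before handing in.

```bash
python3 - <<'E'
from m import *
F=np.load("fix.npz");R,t=F["R"],F["t"];P=bot.camera_params("wrist");im=cv2.imread("pics/w3.png").astype(int);g=im.min(2)
hsv=cv2.cvtColor(im.astype(np.uint8),cv2.COLOR_BGR2HSV)
for u in(50,75,140,155,170):
    r=np.where(g[270:316,u]>140)[0]+270; b=np.where(g[352:380,u]>140)[0]+352
    bl=np.where((hsv[230:300,u,1]>120))[0]+230
    f=lambda v,z:((cast(P,[[u,v]],z)-t)@R)[0]
    print(u,"far edge",f(r.min()-.5,42),"near edge",f(b.max()+.5,42),"rail top edge",f(bl.max()+.5,30))
E
```

```text
50 far edge [49.58030723 52.19053753] near edge [13.88412784 59.31444946] rail top edge [49.98043556 60.42591703]
75 far edge [49.94747494 42.4348654 ] near edge [13.81245116 48.99491395] rail top edge [49.92768716 49.9855906 ]
140 far edge [49.8148719  17.24629877] near edge [13.62576942 22.11770729] rail top edge [49.79032096 22.79712178]
155 far edge [49.7842271  11.42517633] near edge [13.58262275 15.90573488] rail top edge [50.20633284 16.45847777]
170 far edge [49.75356573  5.60090741] near edge [13.53945119  9.69017838] rail top edge [50.17471506 10.17672463]
```

The blocks are flush to within about 0.4 mm.

```bash
python3 s.py; python3 -c "
from plant import bot
print(bot.close_job())"
```

```text
t 21.1833 fix [ 32.67707523 -54.03984522] z 35.864074323634824 yaw -0.0022442352396112586 F [ -2.54687416 -22.28670526] -1.1326597494894397
the job is handed in; nothing more can be done
None
```

I handed the job in at 21.2 s with the three blocks flush on the rail (within about 0.4 mm where the camera could see them), in order and touching, the plunger pressed in and block c on the stop, and the fingers still pressing on block a with about 22 N.

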